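# Lock the vial mixer with its pin and spring cotter

### The arm

A 6-joint arm with a two-finger parallel gripper is mounted at the origin on the work surface. World frame = base frame: x ahead of the robot, y to its left, z up, the work surface at z = 0. Lengths are in m, angles in rad, forces in N, time in s.
With the tool pointing down it reaches from about 0.3 to 0.875 m from the base axis. Payload 6.4 kg.
Tool frame: the origin (TCP) lies midway between the tips of the shut fingers; the grasp point (between the pads) lies 19 mm behind it; z points along the fingers, y is the direction in which the jaws open and shut (so a half turn about z gives the same grasp; the last joint's range is limited). The gripper opens to 85 mm and grips with 20 to 120 N. Pads are 22 mm wide; open, the fingers measure 114 mm over their backs; the gripper's body (76 mm by 85 mm) begins 54 mm behind the grasp point. The pads swing forward as they close: fully open they stand 13 mm farther back than shut.
Start: joints at [-1.442, 0.181, 1.607, -0, 1.354, -0.206], TCP at [0.189, -0.543, 0.231] pointing down, gripper open.
Joint ranges: [-2.99, 2.99], [-0.89, 2.07], [0.3, 2.58], [-1.14, 4.28], [0, 2.63], [-3.12, 3.12]. Speed limits (rad/s): [2.57, 2.57, 3.01, 3.14, 3.14, 3.14].

### API

Orientations are given as a unit quaternion [w, x, y, z].
In Python, from bench import ctrl, optics, ticket gives the robot as it stands. The module is installed in compiled form; this text tells all that it offers.
- The arm moves only by the tool step_arm, never from a script. Its argument "targets" is text: rows parted by semicolons, each of 6 numbers parted by spaces: the shift along the tool's x, y, z in mm, then the turn, a rotation vector about the tool's x, y, z in rad. In form: dx dy dz rx ry rz; .... A call has 1 to 8 rows; each row is the pose to reach, as a shift and turn from the pose commanded when the call began, along the tool's axes at that moment; what a row does not reach only later rows make up. A row lasts 1/8 s, in which the tool goes at most 62.5 mm and 10.7 degrees, less where a joint would pass 70% of its speed; a pose out of reach is approached as far as the arm can. A call with a gripper value outside its range is refused whole. "grip" is the opening in per cent of the stroke, from 0 (shut) to 100 (fully open), set as the call begins (left out, the last holds). The fingers move at their own pace and stop on an object; the grip force is fixed at half the most. Time passes only in rows, so rows that repeat a pose let the fingers close. It gives the time, the measured TCP pose, the force and the opening at its end, in the units of the state.
- ctrl.get_obs(): the state, without advancing time (a new reading comes with each control period).
- optics.camera(name): name is "scene" or "top"; returns a dict with "image" (384x512x3 uint8, red, green, blue), "mtx" (3x3 intrinsics, pixels), "D" ([k1, k2, p1, p2, k3] as OpenCV has them; the pictures are not rectified), "xyz" and "orientation" of the camera in the world. Camera axes: x right, y up, looking along -z (the intrinsics and any distortion apply to the point x, -y, -z); pixel columns grow to the right and rows downward; lengths in m; the calibration is good to about 2 mm. A picture is of the moment at which its call begins. There is no depth.
- ticket.hand_in(): hands the job in, once; it reports no verdict.
The state is a dict: "time_s": time; "q": joint angles; "dq": joint speeds; "joint_efforts": joint torques, N m; "eef_pos": TCP position; "eef_rot": TCP orientation; "wrist_force": force on the tool from outside, world axes, zero at the start; "torque": the same for the moment, N m; "opening": opening from 0.0 (shut) to 1.0 (fully open).
Only numpy, scipy, OpenCV 4.12 (cv2) and the standard library are available. Lean on these libraries where they do the work, as an engineer would, in place of code of your own. Each camera call takes 0.05 s, during which the arm holds its last target.

### The job

Lock the vial mixer's platform for transport: push the flat locking pin all the way home by its round head, then take the spring cotter from its stand and push its straight leg down through the pin's cross hole until the bow snaps over the pin and the grip sits down on it. Feel for the hole and push gently, without forcing anything, let go of the cotter, and leave the bottle, beaker and jar where they stand.

Things in the scene. Friction and masses are not known exactly. Their poses are not given: they have to be found in the camera images.
- mixer: White vial mixer fixed on the bench. Origin: on the bench in front of the housing, by the aluminium bearing block; z up. In its frame (mm): foot plate 12 thick, x -70 to 60, y -100 to 100; bearing block 60 (x) by y -30 to 45, top z 103, holding a flat steel locking pin that lies along y; housing from x 85, y -125 to 125, top z 84; vials up to z 138 beyond x 150.
- pin (a joint): Slide of the locking pin along mixer y, m: 0 = fully home (head on the block, hard stop), negative = pulled out to +y; starts 35 to 50 mm out, slides with about 4 N. Flat bar 28 mm wide (x), 16 high (z 79 to 95). Its free end stands out of the block at -y, at home to y -71 mm.
- head (a point): Reference for the outer (+y) face of the pin's round head when home: mixer x 0, y 61, z 87 mm (like the hole, the head really sits 3 to 17 mm further to +x). The head is a disc 34 mm across, 16 thick (along y). This point is fixed to the mixer; the real face lies further to +y by what the pin is out (joint -0.040: 40 mm).
- hole (a point): Reference for the top mouth of the pin's vertical cross hole at home: mixer x 0, y -58, z 95 mm; axes as the mixer. Hole 8.4 (x) by 10 mm (y), hidden in the block until the pin is home. This point is fixed to the mixer: block and pin are bolted in slots and really sit 3 to 17 mm further to mixer +x (head too), NOT shown in any measured value: feel (or look) for it. They do not shift under less than 80 N.
- cotter: Loose spring cotter, about 72 g. Origin: centre of the underside of its dark grip, 34 (x) by 14 (y) by 40 mm high, thin eye on top to z 54. Grasp across the 34 mm. It stands upright in the stand, grip resting on the stand's top. Goes in upright, its x along mixer x, bow to either side; needs 8 to 20 N until it snaps; seated, the underside rests on the pin's flat.
- leg_tip (a point): Square-cut end of the cotter's straight leg, 56 mm straight below the cotter's origin; the leg is 6 mm thick; axes as the cotter.
- bow (a joint): Opening of the cotter's springy bow, rad: 0 relaxed, 0.1 to 0.2 while passing the pin, near 0 again when snapped over. 5 mm wire, cotter frame (mm): out of the grip at x 14, down at x 18.5, pinched in to x 11.5 at z -25, flaring to x 22 at z -45 (end z -47.5: the leg enters 8 mm before the bow meets the pin).
- stand: Fixed white block 90 (x) by 46 (y) by 66 mm high, origin under its middle, left or right of the mixer. A 10 mm slot in its top (x -11 to 32 mm) holds the cotter's leg and bow: leg at the stand's x = y = 0, cotter axes along the stand's.
- bottle: Bystander: glass bottle with a blue cap, 72 mm wide, 150 mm high, origin at its foot.
- beaker: Bystander: open glass beaker, 70 mm wide, 85 mm high, origin at its foot.
- jar: Bystander: white jar with a black lid, 80 mm wide, 110 mm high, origin at its foot.
There are look-alikes about, which are no part of the job. What is shaped like the cotter but orange is not meant.

How it is judged:
On the way, in this order (a step that is already met when the one before it is completed fails the run):
1. The pin is home before the cotter goes in: its slide within 3 mm of its stop (value of joint pin above -0.003 m), for 0.2 s.
2. With the pin home, the cotter's straight leg has gone through the cross hole: its tip more than 4 mm below the pin (value of joint pin above -0.003 m and x of leg_tip in the frame of mixer between 0.001 and 0.019 m and y of leg_tip in the frame of mixer between -0.067 and -0.049 m and z of leg_tip in the frame of mixer below 0.075 m), for 0.05 s.
At the end, for the whole second after the job is handed in: The pin is home (within 3 mm), the cotter's leg stands through its cross hole, the grip is down on the pin (underside within 4 mm of the pin's upper flat), the bow has snapped over (opening under 0.06 rad), the cotter is upright within 0.15 rad, at rest and let go (value of joint pin above -0.003 m and x of leg_tip in the frame of mixer between 0.001 and 0.019 m and y of leg_tip in the frame of mixer between -0.067 and -0.049 m and x of cotter in the frame of mixer between 0 and 0.02 m and y of cotter in the frame of mixer between -0.068 and -0.048 m and z of cotter in the frame of mixer between 0.09 and 0.099 m and value of joint bow below 0.06 rad and angle between cotter's own z axis and vertical below 0.15 rad and linear speed of cotter below 0.02 m/s and contact force between the fingers and cotter below 0.1 N); the robot touches nothing.
It fails at once if The cotter is forced against the mixer or its pin with more than 45 N (contact force between cotter and mixer above 45 N).
It fails at once if The robot presses on the mixer or its pin with more than 40 N (contact force between any of the arm, the fingers and mixer above 40 N).
It fails at once if The bottle, beaker or jar is moved by more than 20 mm (distance of any of bottle, beaker, jar from where it was at the start of the episode above 0.02 m).
It also fails if it takes over 67 s, if anything falls off the work surface, if the arm or the gripper's body presses on something with over 40 N, if the wrist force passes 120 N, or if a joint passes its speed limit or range.

## Working session

There is one attempt and no reset: what is moved stays moved. The work goes in short steps, Python scripts to look and compute and a tool call to move; the robot and the scene stay as the last step left them, time stands still between calls to the robot, and variables do not carry over. Pictures are saved under pics/ and viewed, and the job is handed in when it is done.

Besides the shell and the picture viewer there is one more tool, called after "Call:" in YAML: its name, and indented under it one key for each argument. step_arm: Moves the arm, as the interface text tells. Its arguments: {"type":"object","properties":{"targets":{"type":"string"},"grip":{"type":"number"}},"required":["targets"]}

```bash
mkdir -p pics; python3 - <<'E'
from bench import ctrl, optics, ticket
import cv2, numpy as np
for n in ("scene","top"):
    c=optics.camera(n); cv2.imwrite(f"pics/{n}0.png",cv2.resize(c["image"][:,:,::-1],(800,600),interpolation=cv2.INTER_CUBIC))
    np.savez(f"{n}0.npz",**c); print(n,c["mtx"],c["D"],c["xyz"],c["orientation"])
print(ctrl.get_obs())
E
```

```text
scene [[357.3275303    0.         247.85025817]
 [  0.         357.3275303  188.85719286]
 [  0.           0.           1.        ]] [-0.01438218  0.          0.          0.          0.        ] [0.96321694 0.35940154 0.7675    ] [0.41944443 0.1587179  0.3026105  0.84101241]
top [[476.31330169   0.         249.45399806]
 [  0.         476.31330169 188.56759063]
 [  0.           0.           1.        ]] [-0.19225504  0.          0.          0.          0.        ] [0.24496969 0.02158594 1.55937226] [-0.70331099 -0.0592825   0.0618565   0.70570037]
{'time_s': 0.1, 'q': array([-1.44227720e+00,  1.81466247e-01,  1.60787518e+00,  1.98091933e-05,
        1.35380067e+00, -2.06330375e-01]), 'dq': array([ 0.00046691, -0.00078429, -0.00372999, -0.00069427, -0.00090831,
       -0.00019568]), 'joint_efforts': array([ 6.48517562e-04, -4.45875764e+01, -3.52237308e+01, -2.47781609e-04,
        4.12494584e-03,  2.28002278e-05]), 'eef_pos': array([ 0.18890386, -0.54257731,  0.23049039]), 'eef_rot': array([-7.73754640e-04,  9.86017246e-01,  1.66641504e-01,  3.97965949e-05]), 'wrist_force': array([-0.14133159,  0.1904148 ,  0.58790079]), 'torque': array([ 0.03807162, -0.00605809,  0.0389251 ]), 'opening': 1.0002072284593986}
```

View pics/scene0.png

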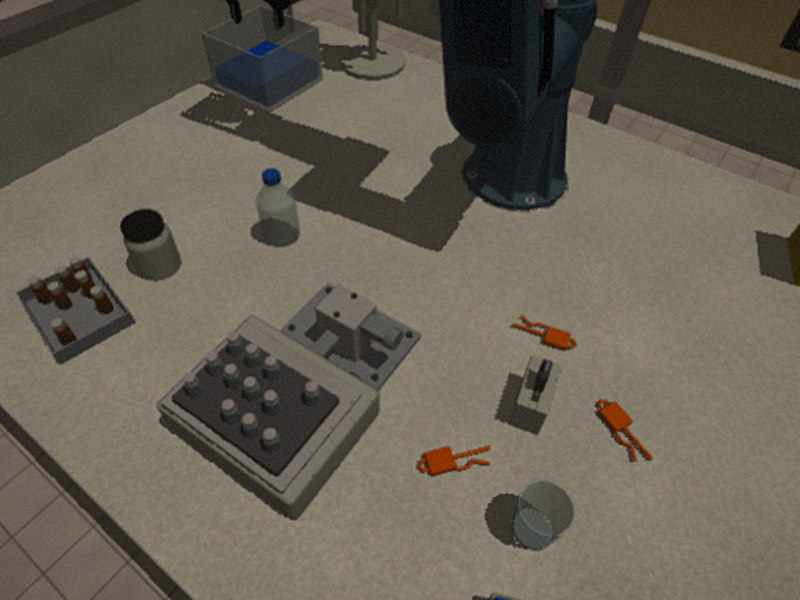

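View pics/top0.png

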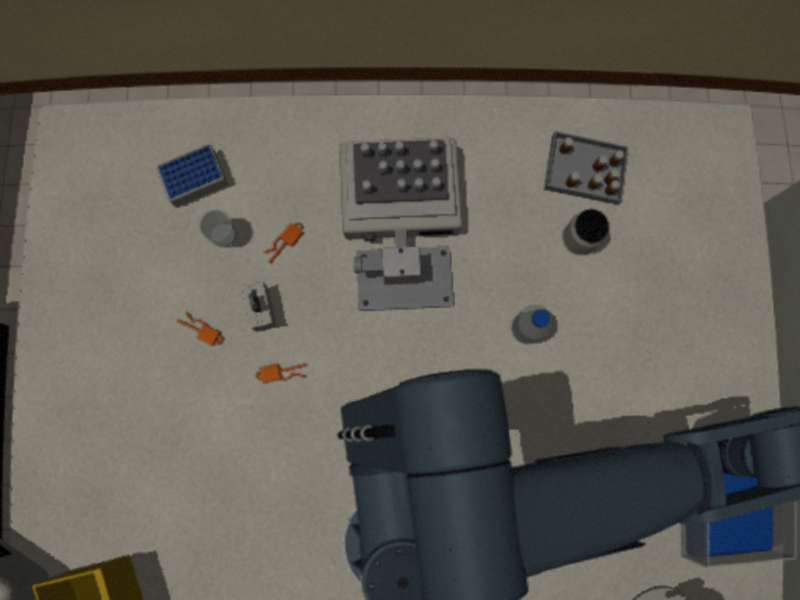

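```bash
cat > h.py <<'E'
import numpy as np, cv2
from scipy.spatial.transform import Rotation as R
def load(n): return dict(np.load(n+".npz"))
def rot(c): w,x,y,z=c["orientation"]; return R.from_quat([x,y,z,w]).as_matrix()@np.diag([1,-1,-1])
def ray(c,uv):
    p=cv2.undistortPoints(np.array([[uv]],float),c["mtx"],c["D"])[0,0]
    return rot(c)@np.array([p[0],p[1],1.])
def plane(c,uv,z):
    d=ray(c,uv); return c["xyz"]+d*(z-c["xyz"][2])/d[2]
def proj(c,P):
    Rm=rot(c); P=np.atleast_2d(P).astype(float)
    rv,_=cv2.Rodrigues(Rm.T); return cv2.projectPoints(P,rv,-Rm.T@c["xyz"],c["mtx"],c["D"])[0][:,0]
def tri(c1,u1,c2,u2):
    d1,d2=ray(c1,u1),ray(c2,u2); d1/=np.linalg.norm(d1); d2/=np.linalg.norm(d2)
    A=np.stack([d1,-d2],1); s=np.linalg.lstsq(A,c2["xyz"]-c1["xyz"],rcond=None)[0]
    a=c1["xyz"]+d1*s[0]; b=c2["xyz"]+d2*s[1]; return (a+b)/2,np.linalg.norm(a-b)
def crop(c,x0,y0,x1,y1,k,name):
    cv2.imwrite(name,cv2.resize(c["image"][y0:y1,x0:x1,::-1],None,fx=k,fy=k,interpolation=cv2.INTER_CUBIC))
E
python3 - <<'E'
from h import *
t=load("top0"); s=load("scene0")
crop(t,215,80,305,205,4.8,"pics/tm.png")   # mixer
crop(t,150,170,190,220,10,"pics/ts.png")
crop(s,170,170,280,250,7,"pics/sm.png")
crop(s,315,215,375,285,8,"pics/ss.png")
E
```

```text
(no output)
```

View pics/tm.png

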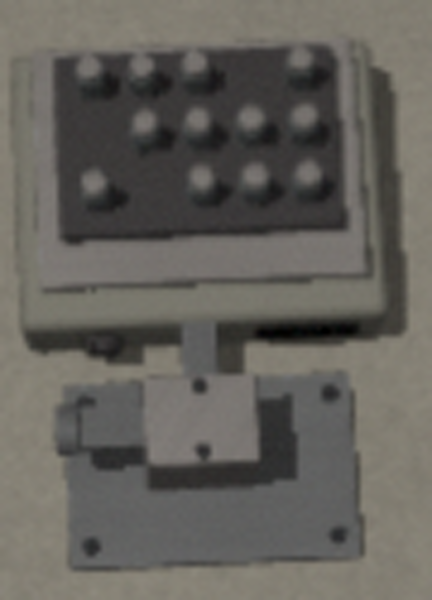

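View pics/ts.png

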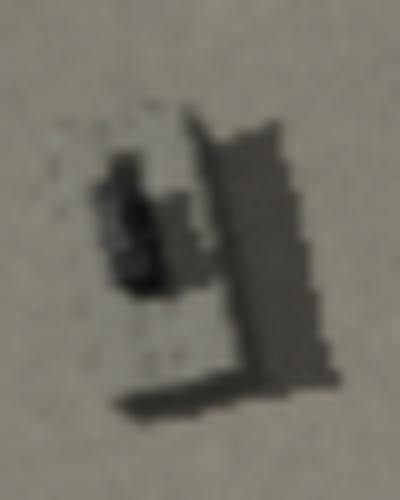

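View pics/sm.png

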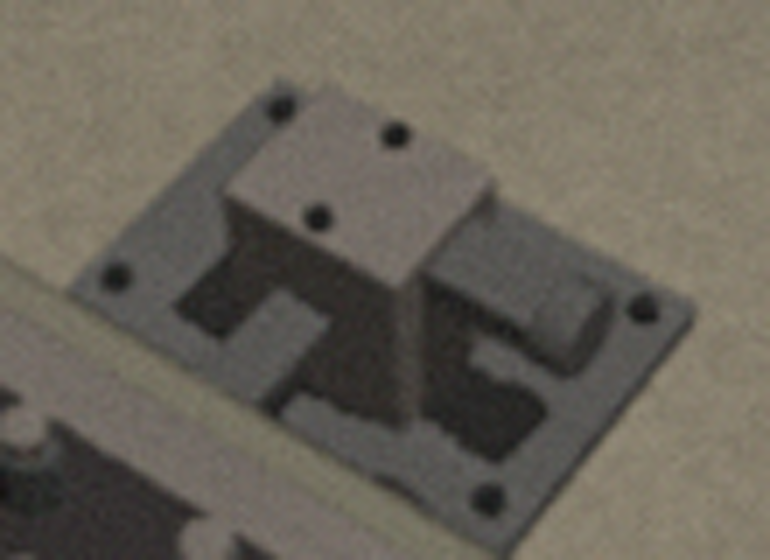

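View pics/ss.png

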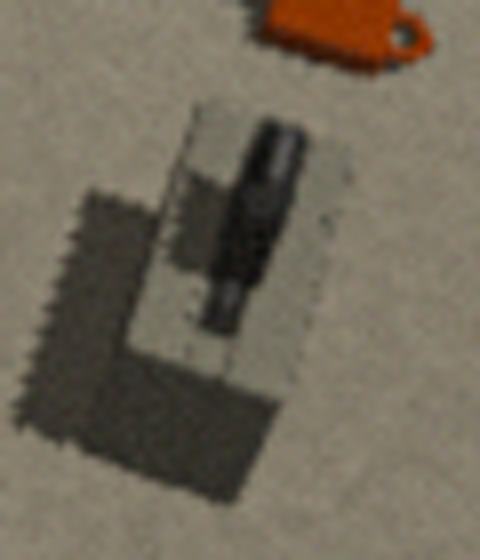

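```bash
python3 - <<'E'
from h import *
t=load("top0"); s=load("scene0")
np.set_printoptions(precision=4,suppress=True)
T=lambda p:(p[0]/4.8-.5+.5/4.8+215,p[1]/4.8-.4+80); S=lambda p:(p[0]/7-.4+170,p[1]/7-.4+170)
print("plate top");[print(plane(t,T(p),.012)) for p in [(70,568),(360,558),(345,370),(60,380)]]
print("plate scene");[print(plane(s,S(p),.012)) for p in [(282,78),(695,300),(505,558),(70,290)]]
print("block top");[print(plane(t,T(p),.103)) for p in [(148,467),(260,462),(257,374),(145,379)]]
print("block scene");[print(plane(s,S(p),.103)) for p in [(495,185),(330,85),(225,190),(395,285)]]
print("bolts plate");[print(plane(t,T(p),.012)) for p in [(92,546),(339,535),(331,393),(85,400)]]
print("bolts plate s");[print(plane(s,S(p),.012)) for p in [(644,309),(282,107),(116,277),(489,498)]]
print("bolts block");[print(plane(t,T(p),.103)) for p in [(200,387),(204,452)]]
print("bolts block s");[print(plane(s,S(p),.103)) for p in [(318,217),(396,135)]]
T2=lambda p:(p[0]/10-.45+150,p[1]/10-.45+170); S2=lambda p:(p[0]/8-.44+315,p[1]/8-.44+215)
print("stand top");[print(plane(t,T2(p),.066)) for p in [(185,105),(240,370)]]
print("stand scene (-,-),(+,-),(+,+),(-,+)");[print(plane(s,S2(p),.066)) for p in [(195,100),(130,350),(283,400),(350,160)]]
E
```

```text
plate top
[0.482  0.0822 0.012 ]
[ 0.4883 -0.1167  0.012 ]
[ 0.6208 -0.1088  0.012 ]
[0.6142 0.0896 0.012 ]
plate scene
[ 0.4907 -0.1136  0.012 ]
[0.481  0.0809 0.012 ]
[0.6116 0.0911 0.012 ]
[ 0.6188 -0.1078  0.012 ]
block top
[0.5342 0.0282 0.103 ]
[ 0.5373 -0.0446  0.103 ]
[ 0.5961 -0.0433  0.103 ]
[0.5929 0.03   0.103 ]
block scene
[0.5405 0.0326 0.103 ]
[ 0.5398 -0.0411  0.103 ]
[ 0.5978 -0.039   0.103 ]
[0.594  0.0321 0.103 ]
bolts plate
[0.4972 0.0671 0.012 ]
[ 0.5043 -0.1025  0.012 ]
[ 0.6044 -0.0987  0.012 ]
[0.5998 0.0722 0.012 ]
bolts plate s
[0.496  0.0681 0.012 ]
[ 0.5023 -0.1036  0.012 ]
[ 0.6039 -0.0983  0.012 ]
[0.5958 0.072  0.012 ]
bolts block
[ 0.5874 -0.0059  0.103 ]
[ 0.5441 -0.0083  0.103 ]
bolts block s
[ 0.5876 -0.0064  0.103 ]
[ 0.5436 -0.0082  0.103 ]
stand top
[0.5322 0.2767 0.066 ]
[0.4464 0.2569 0.066 ]
stand scene (-,-),(+,-),(+,+),(-,+)
[0.4504 0.2569 0.066 ]
[0.5359 0.2812 0.066 ]
[0.5243 0.3222 0.066 ]
[0.4418 0.3029 0.066 ]
```

```bash
python3 - <<'E'
from h import *
t=load("top0"); s=load("scene0")
np.set_printoptions(precision=4,suppress=True)
T=lambda p:(p[0]/4.8-.4+215,p[1]/4.8-.4+80)
print("head",[plane(t,T(p),z) for p,z in [((57,430),.104),((82,403),.087),((82,455),.087),((57,430),.087)]])
# fit mixer yaw/origin from plate corners + bolts handled: corners
W=[];M=[]
Wt=[(.482,.0822),(.4883,-.1167),(.6208,-.1088),(.6142,.0896)];Ws=[(.481,.0809),(.4907,-.1136),(.6188,-.1078),(.6116,.0911)]
m=[(-70,100),(-70,-100),(60,-100),(60,100)]
b=[(-55,85),(-55,-85),(45,-85),(45,85)]
Bt=[(.4972,.0671),(.5043,-.1025),(.6044,-.0987),(.5998,.0722)];Bs=[(.496,.0681),(.5023,-.1036),(.6039,-.0983),(.5958,.072)]
def fit(W,M):
    W=np.array(W);M=np.array(M)/1e3
    w=W-W.mean(0);q=M-M.mean(0)
    a=np.arctan2((q[:,0]*w[:,1]-q[:,1]*w[:,0]).sum(),(q*w).sum())
    Rm=np.array([[np.cos(a),-np.sin(a)],[np.sin(a),np.cos(a)]])
    return a,W.mean(0)-Rm@M.mean(0)
for A,B in ((Wt,m),(Ws,m),(Bt,b),(Bs,b),(Wt+Ws+Bt+Bs,m+m+b+b)): print(fit(A,B))
# stand
print(fit([(.4504,.2569),(.5359,.2812),(.5243,.3222),(.4418,.3029)],[(-45,-23),(45,-23),(45,23),(-45,23)]))
# dark grip masks
for c,n,(x0,y0,x1,y1) in ((t,"t",(150,175,176,205)),(s,"s",(330,220,360,262))):
    im=c["image"][y0:y1,x0:x1].astype(int).max(2); mk=(im<52).astype(np.uint8)
    k,l,st,ce=cv2.connectedComponentsWithStats(mk)
    for i in range(1,k):
        if st[i,4]>10:
            ys,xs=np.where(l==i); r=cv2.minAreaRect(np.stack([xs+x0,ys+y0],1).astype(np.float32)); print(n,st[i]+[x0,y0,0,0,0],ce[i]+[x0,y0],r)
    for r in im[::1]: print(' '.join('%3d'%v for v in r))
E
```

```text
head [array([0.5588, 0.0874, 0.104 ]), array([0.5806, 0.0717, 0.087 ]), array([0.5456, 0.0716, 0.087 ]), array([0.5624, 0.0882, 0.087 ])]
(np.float64(0.0401028391015086), array([ 0.5563, -0.0132]))
(np.float64(0.048576761555250834), array([ 0.5555, -0.0121]))
(np.float64(0.03682040588199915), array([ 0.5564, -0.0153]))
(np.float64(0.04299851911626385), array([ 0.5545, -0.0152]))
(np.float64(0.042512991628566206), array([ 0.5557, -0.014 ]))
(np.float64(0.2485537119470995), array([0.4881, 0.2908]))
t [161 186   7  14  53] [163.6981 193.4151] ((163.9390411376953, 192.4512176513672), (13.251785278320312, 5.079850673675537), 83.6598129272461)
t [170 185   6  20  29] [172.7241 195.069 ] ((172.5, 194.5), (19.611614227294922, 1.5689289569854736), 78.69007110595703)
132 130 132 131 130 130 128 131 130 133 133 131 129 132 133 134 132 131 132 134 130 129 130 132 135 134
133 133 131 134 131 131 129 131 131 133 132 131 129 130 132 132 130 128 132 133 133 129 130 133 134 133
131 131 130 130 130 129 131 132 132 132 129 129 127 129 132 130 130 128 130 129 129 130 128 130 131 132
130 127 130 130 129 
[... 7272 characters left out ...]
 119 120 118 118 102  84  60  44  40  60 113 118 117 118 112 112 117 121 123 134 134 133 140 140 130
 61 112 119 115 115 126 122 122 124 116 114 109 103  86  94 114 119 117 121 122 123 118 120 133 138 130 132 132 140 136
 56  81 107 118 121 125 117 121 100 112 120 122 119 105 107 116 118 113 121 116 118 119 122 137 137 132 127 133 137 132
 48  54  66  71  87 112 118 121 103 115 118 124 120  98 116 117 120 114 118 118 114 123 110 131 134 133 132 128 132 128
 54  54  48  49  58  68  75  89 100 112 119 122 118  91 110 123 115 121 119 118 113 120 125 126 131 130 132 137 130 133
 52  50  55  48  57  49  53  57  63  80 101 107 106  99 118 118 120 119 121 122 116 110 130 136 133 131 135 131 127 129
```

```bash
cat > mv.py <<'E'
import sys; from h import *
from bench import ctrl
def go(x,y,z,ang):
    o=ctrl.get_obs(); p=o["eef_pos"]; w,a,b,c=o["eef_rot"]; Rm=R.from_quat([a,b,c,w])
    # desired: z down, y at angle ang
    Y=np.array([np.cos(ang),np.sin(ang),0]);Z=np.array([0,0,-1.]);X=np.cross(Y,Z)
    D=R.from_matrix(np.stack([X,Y,Z],1))
    print("shift mm",np.round(Rm.inv().apply(np.array([x,y,z])-p)*1e3,2),"rotvec",np.round((Rm.inv()*D).as_rotvec(),4),"pos",np.round(p,4),"F",np.round(o["wrist_force"],2),"q",np.round(o["q"],2),"t",o["time_s"],"op",round(o["opening"],3))
if __name__=="__main__": go(*map(float,sys.argv[1:5]))
E
python3 mv.py .558 .135 .23 .042; python3 -c "
from h import *
t=load('top0');s=load('scene0')
for z in(.09,.1,.106):print(plane(t,(162.7,193),z))
print(plane(t,(161.2,186.5),.106),plane(t,(163.9,198.5),.106))
print(tri(t,(162.2,193),s,(346.8,240)))"
```

```text
shift mm [ 571.26 -518.65    1.47] rotvec [-1.100e-03 -1.300e-03 -1.278e+00] pos [ 0.1889 -0.5426  0.2305] F [-0.14  0.19  0.59] q [-1.44  0.18  1.61  0.    1.35 -0.21] t 0.1 op 1.0
[0.48620085 0.28857095 0.09      ]
[0.48455912 0.28675395 0.1       ]
[0.48357408 0.28566375 0.106     ]
[0.5041234  0.29096299 0.106     ] [0.46626733 0.28143466 0.106     ]
(array([0.48663153, 0.29042797, 0.08768873]), np.float64(0.0003262465977735526))
```

Call:
step_arm:
  targets: "40 -37 0 0 0 -0.09; 80 -74 0 0 0 -0.18; 120 -110 0 0 0 -0.27; 160 -146 0 0 0 -0.36; 200 -182 0 0 0 -0.45; 240 -218 0 0 0 -0.54; 280 -254 0 0 0 -0.63; 320 -290 0 0 0 -0.72"
  grip: 0

```text
time_s: 1.1
eef_pos: [0.3963, -0.1623, 0.2312]
eef_rot: [0.0, 0.863, 0.504, 0.0]
wrist_force: [-0.1, 0.2, 0.5]
opening: 0.003
```

```bash
python3 mv.py .558 .135 .23 .042
```

```text
shift mm [338.39  -5.16   1.21] rotvec [ 2.000e-04  0.000e+00 -5.553e-01] pos [ 0.3963 -0.1623  0.2312] F [-0.05  0.23  0.48] q [-0.67 -0.16  1.96  0.    1.35 -0.15] t 1.1 op 0.003
```

Call:
step_arm:
  targets: "55 -1 0 0 0 -0.09; 110 -2 0 0 0 -0.18; 165 -3 0 0 0 -0.27; 220 -4 0 0 0 -0.36; 275 -5 0 0 0 -0.46; 330 -5 0 0 0 -0.555; 338 -5 40 0 0 -0.555; 338 -5 80 0 0 -0.555"

```text
time_s: 2.1
eef_pos: [0.5585, 0.1337, 0.1501]
eef_rot: [0.0, 0.692, 0.722, 0.0]
wrist_force: [0.4, -0.7, -0.6]
opening: 0.001
```

```bash
python3 mv.py .5615 .108 .085 .042
```

```text
shift mm [-25.84   1.86  65.11] rotvec [ 0.0005 -0.     -0.0008] pos [0.5585 0.1337 0.1501] F [ 0.39 -0.68 -0.64] q [ 0.03  0.26  1.68  0.    1.2  -0.01] t 2.1 op 0.001
```

Call:
step_arm:
  targets: "0 2 35 0 0 0; 0 2 65 0 0 0; -13 2 65 0 0 0; -26 2 65 0 0 0; -26 2 65 0 0 0"

```text
time_s: 2.72
eef_pos: [0.5628, 0.1051, 0.0881]
eef_rot: [0.001, 0.694, 0.72, 0.001]
wrist_force: [0.2, 0.3, 0.5]
opening: 0.003
```

Call:
step_arm:
  targets: "-4 0 0 0 0 0; -8 0 0 0 0 0; -12 0 0 0 0 0; -16 0 0 0 0 0"

```text
time_s: 3.22
eef_pos: [0.5625, 0.0909, 0.0868]
eef_rot: [0.0, 0.693, 0.721, 0.001]
wrist_force: [1.5, 5.1, 2.8]
opening: 0.006
```

Call:
step_arm:
  targets: "-3 0 0 0 0 0; -6 0 0 0 0 0; -9 0 0 0 0 0; -12 0 0 0 0 0; -15 0 0 0 0 0; -18 0 0 0 0 0; -21 0 0 0 0 0"

```text
time_s: 4.1
eef_pos: [0.5629, 0.0693, 0.0863]
eef_rot: [0.0, 0.693, 0.721, 0.0]
wrist_force: [2.9, 5.3, 2.2]
opening: -0.0
```

```bash
python3 mv.py .56 .06 .085 .042; python3 - <<'E'
from bench import optics
from h import *
for n in ("top","scene"):
    c=optics.camera(n); np.savez(n+"1.npz",**c)
crop(load("top1"),215,130,305,205,8,"pics/tm1.png")
E
```

```text
shift mm [-9.2  -3.25  1.27] rotvec [ 0.0002 -0.     -0.0031] pos [0.5629 0.0693 0.0863] F [2.87 5.31 2.24] q [-0.09  0.34  1.74  0.    1.07 -0.13] t 4.1 op -0.0
```

View pics/tm1.png

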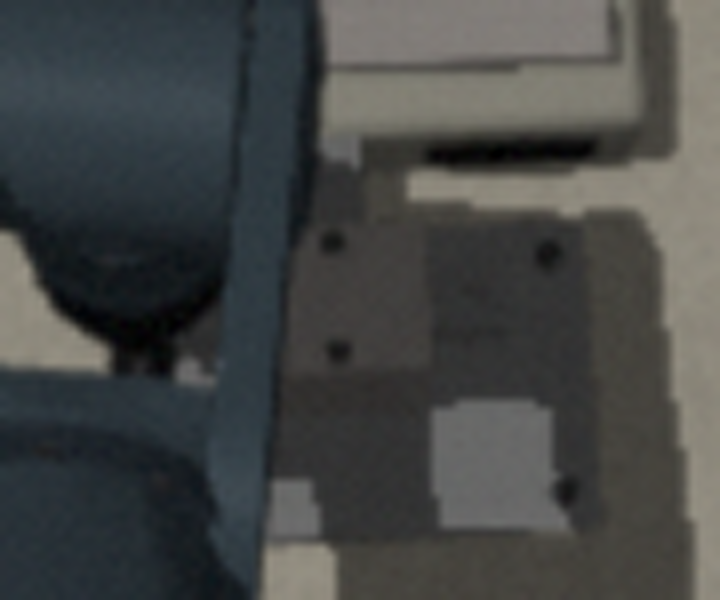

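The pin is being pushed (5 N). The arm shades the block, and the free end is faintly visible to its right at about px (470,330). I'll continue gently to the stop.

Call:
step_arm:
  targets: "-2 0 0 0 0 0; -4 0 0 0 0 0; -6 0 0 0 0 0; -7.5 0 0 0 0 0"

```text
time_s: 4.7
eef_pos: [0.5628, 0.062, 0.0861]
eef_rot: [-0.0, 0.693, 0.721, -0.0]
wrist_force: [0.2, 3.8, -0.2]
opening: 0.0
```

Call:
step_arm:
  targets: "-1 0 0 0 0 0; -2 0 0 0 0 0"

```text
time_s: 4.95
eef_pos: [0.5628, 0.06, 0.0861]
eef_rot: [-0.0, 0.693, 0.721, -0.0]
wrist_force: [0.8, 4.2, -1.0]
opening: -0.002
```

Call:
step_arm:
  targets: "-1 0 0 0 0 0; -2 0 0 0 0 0"

```text
time_s: 5.2
eef_pos: [0.5629, 0.0585, 0.0861]
eef_rot: [-0.001, 0.693, 0.721, 0.0]
wrist_force: [0.4, 8.1, 0.1]
opening: -0.002
```

Call:
step_arm:
  targets: "-0.5 0 0 0 0 0; -0.5 0 0 0 0 0"

```text
time_s: 5.45
eef_pos: [0.5629, 0.0585, 0.0861]
eef_rot: [-0.001, 0.693, 0.721, 0.0]
wrist_force: [0.6, 8.2, -0.5]
opening: 0.002
```

Call:
step_arm:
  targets: "-0.5 0 0 0 0 0; -0.5 0 0 0 0 0"

```text
time_s: 5.7
eef_pos: [0.5629, 0.0585, 0.0861]
eef_rot: [-0.001, 0.693, 0.721, 0.001]
wrist_force: [0.6, 10.6, -0.3]
opening: -0.003
```

Call:
step_arm:
  targets: "-1 0 0 0 0 0; -1.5 0 0 0 0 0; -1.5 0 0 0 0 0"

```text
time_s: 6.08
eef_pos: [0.5629, 0.0584, 0.0861]
eef_rot: [-0.002, 0.693, 0.721, 0.001]
wrist_force: [0.6, 15.6, 0.5]
opening: -0.0
```

Call:
step_arm:
  targets: "10 0 0 0 0 0; 30 0 -10 0 0 0; 50 0 -50 0 0 0; 80 -10 -95 0 0 0; 110 -20 -135 0 0 0; 140 -35 -145 0 0 0; 180 -55 -145 0 0 0; 215 -75 -145 0 0 0"
  grip: 100

```text
time_s: 7.08
eef_pos: [0.4793, 0.269, 0.2326]
eef_rot: [0.001, 0.693, 0.721, 0.001]
wrist_force: [-0.3, 0.4, -0.5]
opening: 1.0
```

```bash
python3 mv.py .4866 .2895 .2 .24; python3 - <<'E'
from bench import optics
from h import *
for n in ("top","scene"):
    c=optics.camera(n); np.savez(n+"2.npz",**c)
crop(load("top2"),230,130,305,205,8,"pics/tm2.png")
crop(load("scene2"),170,170,280,250,7,"pics/sm2.png")
E
```

```text
shift mm [20.19  8.01 32.59] rotvec [ 0.0018  0.0004 -0.201 ] pos [0.4793 0.269  0.2326] F [-0.32  0.45 -0.45] q [ 0.3   0.12  1.67 -0.    1.35  0.26] t 7.075 op 1.0
```

View pics/tm2.png

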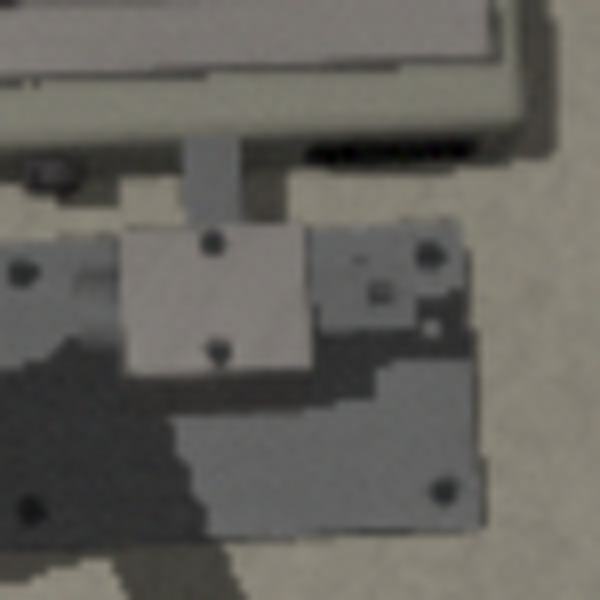

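View pics/sm2.png

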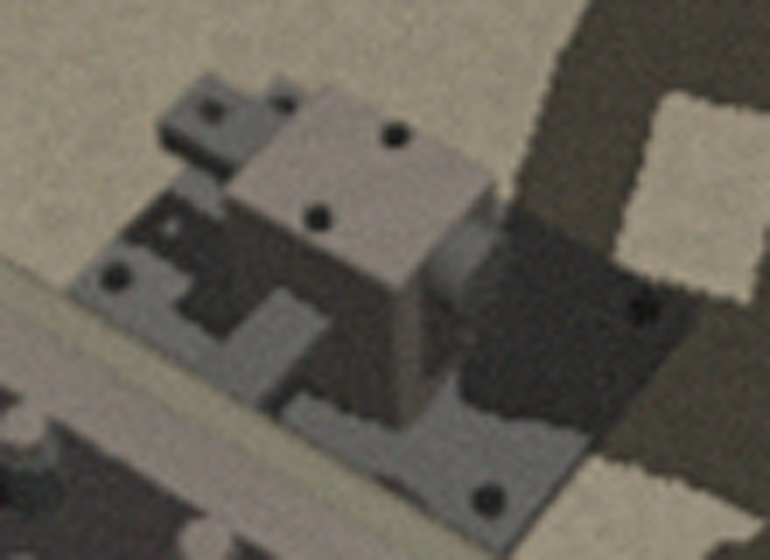

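```bash
python3 - <<'E'
from h import *
t=load("top2"); s=load("scene2"); np.set_printoptions(precision=4,suppress=True)
def cen(c,u,v,r):
    im=c["image"][v-r:v+r+1,u-r:u+r+1].astype(float).mean(2); print(im.round().astype(int))
    w=np.clip(np.percentile(im,60)-8-im,0,None); ys,xs=np.mgrid[v-r:v+r+1,u-r:u+r+1]
    return (w*xs).sum()/w.sum(),(w*ys).sum()/w.sum()
a=cen(t,230+int(381/8),130+int(292/8),3); b=cen(s,170+int(212/7),170+int(110/7),3)
print(a,plane(t,a,.095),b,plane(s,b,.095),tri(t,a,s,b))
T=lambda p:(p[0]/8-.44+230,p[1]/8-.44+130)
for p in [(213,243),(219,352)]: print(plane(t,T(p),.103))
E
```

```text
[[92 91 96 96 95 94 95]
 [91 96 92 93 93 97 96]
 [93 92 76 73 77 90 97]
 [96 89 63 68 69 85 93]
 [94 91 64 59 66 83 94]
 [94 92 84 88 89 92 95]
 [95 94 93 93 96 94 95]]
[[112 103  98  93  99 105 116]
 [ 95  92  89  95  99  94  96]
 [ 90  84  65  68  83  96  96]
 [ 88  68  50  44  53  78  86]
 [ 94  78  55  46  58  84  93]
 [ 96  90  75  65  75  95  95]
 [ 95  98  96  95  92  98  96]]
(np.float64(276.96743787489294), np.float64(166.26649528706085)) [ 0.5697 -0.0712  0.095 ] (np.float64(199.83333333333334), np.float64(185.44864341085272)) [ 0.5694 -0.0712  0.095 ] (array([ 0.5696, -0.0711,  0.0953]), np.float64(7.261268941198697e-05))
[ 0.5884 -0.0057  0.103 ]
[ 0.5447 -0.0077  0.103 ]
```

Call:
step_arm:
  targets: "10 4 15 0 0 -0.1; 20 8 30 0 0 -0.201; 20 8 30 0 0 -0.201; 20 8 60 0 0 -0.201"

```text
time_s: 7.68
eef_pos: [0.4896, 0.2881, 0.1743]
eef_rot: [0.002, 0.618, 0.786, 0.002]
wrist_force: [0.5, 0.1, -0.9]
opening: 0.998
```

```bash
python3 mv.py .4866 .2895 .07 .24; python3 - <<'E'
from bench import optics
from h import *
for n in ("top","scene"):
    c=optics.camera(n); np.savez(n+"3.npz",**c)
crop(load("scene3"),290,180,390,285,5.7,"pics/ss3.png")
E
```

```text
shift mm [  2.05  -3.28 104.33] rotvec [ 0.0064  0.0001 -0.0024] pos [0.4896 0.2881 0.1743] F [ 0.55  0.13 -0.93] q [ 0.32  0.22  1.68 -0.    1.23  0.09] t 7.675 op 0.998
```

View pics/ss3.png

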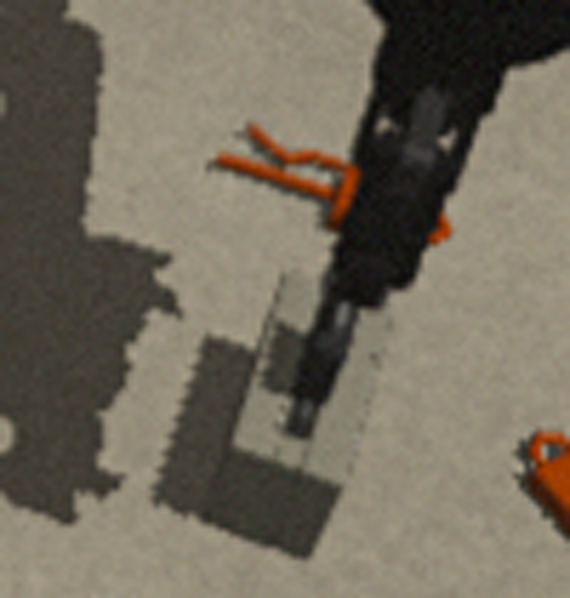

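The dark cotter standing in the white stand (crop px 325,350) is the one meant. The three orange ones lying on the bench are look-alikes. The gripper is over it, so I'll go down now.

Call:
step_arm:
  targets: "2 -3 25 0 0 0; 2 -3 50 0 0 0; 2 -3 75 0 0 0; 2 -3 90 0 0 0; 2 -3 103 0 0 0; 2 -3 103 0 0 0"

```text
time_s: 8.52
eef_pos: [0.4835, 0.2888, 0.0679]
eef_rot: [-0.0, 0.618, 0.787, -0.001]
wrist_force: [-0.0, -0.1, -0.1]
opening: 1.0
```

```bash
python3 mv.py .4866 .2895 .07 .24
```

```text
shift mm [-0.02  3.14 -2.08] rotvec [-0.0012  0.0002 -0.0004] pos [0.4835 0.2888 0.0679] F [-0.03 -0.12 -0.1 ] q [ 0.33  0.36  1.75 -0.    1.03  0.09] t 8.525 op 1.0
```

Call:
step_arm:
  targets: "0 3 -2 0 0 0; 0 3 -2 0 0 0; 0 3 -2 0 0 0"

```text
time_s: 8.9
eef_pos: [0.4872, 0.2898, 0.0709]
eef_rot: [0.0, 0.617, 0.787, 0.0]
wrist_force: [-0.8, 0.8, 0.9]
opening: 1.002
```

Call:
step_arm:
  targets: "0 0 0 0 0 0; 0 0 0 0 0 0; 0 0 0 0 0 0; 0 0 0 0 0 0; 0 0 0 0 0 0; 0 0 0 0 0 0"
  grip: 0

```text
time_s: 9.65
eef_pos: [0.4869, 0.2898, 0.0705]
eef_rot: [0.0, 0.617, 0.787, 0.0]
wrist_force: [0.1, -0.8, 1.5]
opening: 0.388
```

Call:
step_arm:
  targets: "0 0 -15 0 0 0; 0 0 -30 0 0 0; 0 0 -50 0 0 0; 0 0 -75 0 0 0; 0 0 -100 0 0 0; 0 0 -130 0 0 0; 0 0 -140 0 0 0; 0 0 -140 0 0 0"

```text
time_s: 10.65
eef_pos: [0.4871, 0.2898, 0.2112]
eef_rot: [0.001, 0.617, 0.787, 0.001]
wrist_force: [0.2, -0.7, -1.9]
opening: 0.389
```

```bash
python3 mv.py .5692 -.0717 .21 .042; python3 - <<'E'
from bench import optics
from h import *
for n in ("top","scene"):
    c=optics.camera(n); np.savez(n+"4.npz",**c)
crop(load("scene4"),290,160,390,285,4.7,"pics/ss4.png")
E
```

```text
shift mm [-370.69   -6.19    1.1 ] rotvec [ 0.0018 -0.0003  0.198 ] pos [0.4871 0.2898 0.2112] F [ 0.2  -0.67 -1.9 ] q [ 0.33  0.18  1.65 -0.    1.31  0.09] t 10.65 op 0.389
```

View pics/ss4.png

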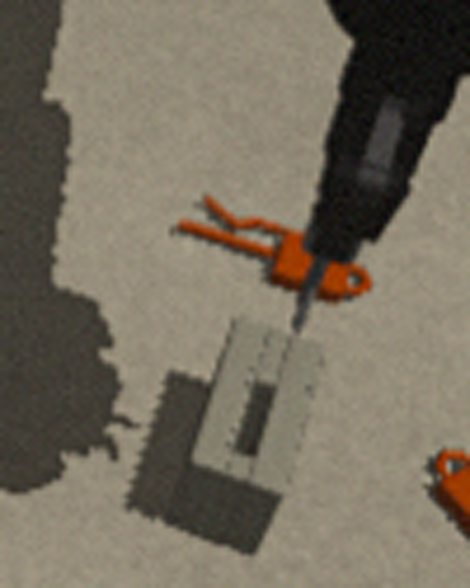

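Call:
step_arm:
  targets: "-30 0 0 0 0 0.02; -80 -1 0 0 0 0.05; -130 -2 0 0 0 0.08; -180 -3 0 0 0 0.11; -230 -4 0 0 0 0.14; -280 -5 0 0 0 0.17; -330 -6 0 0 0 0.198; -371 -6 0 0 0 0.198"

```text
time_s: 11.75
eef_pos: [0.5685, -0.0738, 0.2086]
eef_rot: [-0.001, 0.693, 0.721, -0.001]
wrist_force: [0.6, -0.6, -0.5]
opening: 0.389
```

Call:
step_arm:
  targets: "0 0 10 0 0 0; 0 0 20 0 0 0; 0 0 30 0 0 0; 0 0 30 0 0 0; 0 0 30 0 0 0"

```text
time_s: 12.38
eef_pos: [0.5692, -0.0714, 0.1805]
eef_rot: [0.0, 0.692, 0.722, 0.0]
wrist_force: [0.9, -0.6, -0.5]
opening: 0.389
```

```bash
python3 mv.py .5692 -.0717 .18 .042; python3 - <<'E'
from bench import optics
from h import *
for n in ("top","scene"):
    c=optics.camera(n); np.savez(n+"5.npz",**c)
crop(load("scene5"),160,110,260,210,6,"pics/ss5.png")
crop(load("top5"),225,110,325,210,6,"pics/ts5.png")
E
```

```text
shift mm [-0.27 -0.    0.46] rotvec [0.0002 0.0001 0.0011] pos [ 0.5692 -0.0714  0.1805] F [ 0.87 -0.63 -0.5 ] q [-0.33  0.23  1.66  0.    1.26 -0.37] t 12.375 op 0.389
```

View pics/ss5.png

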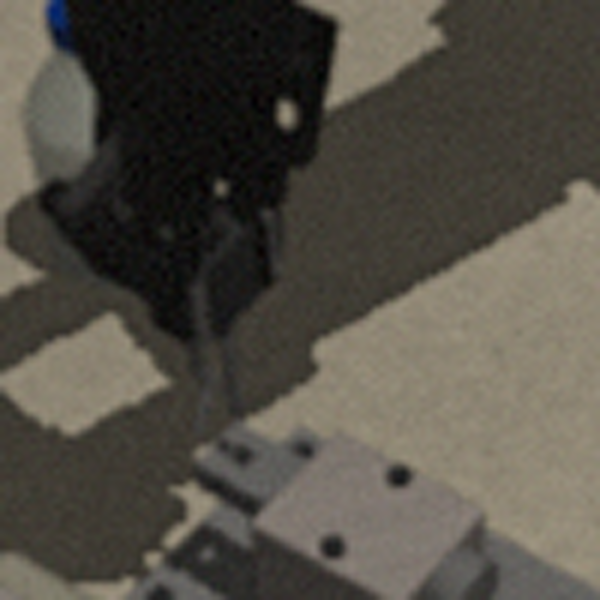

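View pics/ts5.png

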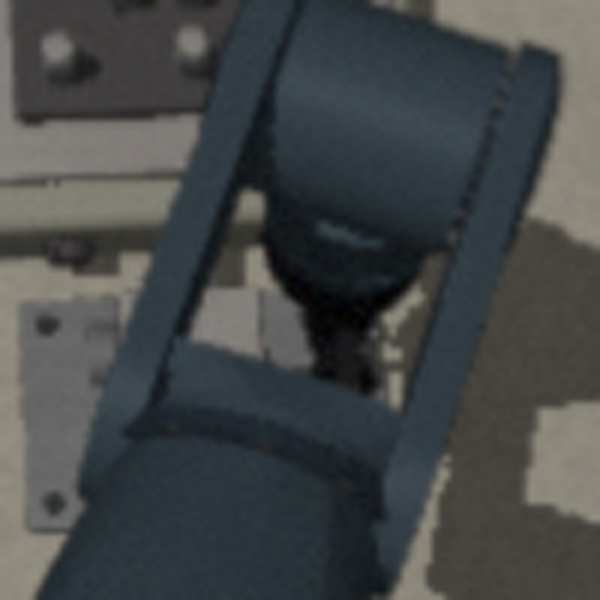

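```bash
python3 - <<'E'
from h import *
s=load("scene5")
for z in (.176,.15,.120,.095): print(z,(proj(s,[.5692,-.0714,z])[0]-[160,110]+.4)*6)
b=cv2.resize(s["image"][165:190,185:210,::-1],None,fx=22,fy=22,interpolation=cv2.INTER_CUBIC)
cv2.imwrite("pics/z5.png",cv2.convertScaleAbs(b,alpha=2))
E
```

```text
0.176 [222.45429686 317.19088946]
0.15 [228.85027087 363.51570155]
0.12 [235.86875101 414.3166601 ]
0.095 [241.44190806 454.63191844]
```

View pics/z5.png

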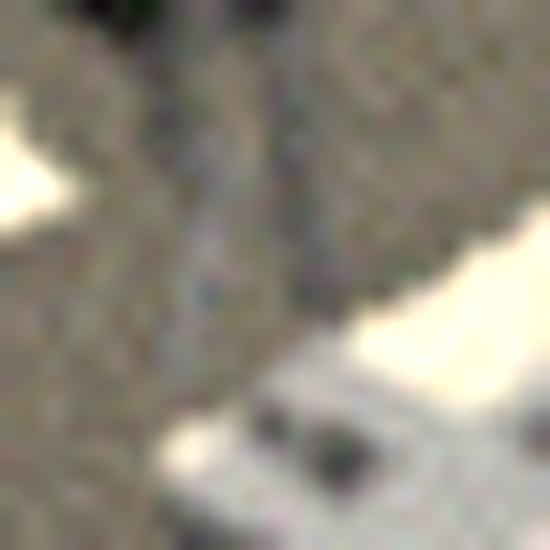

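Call:
step_arm:
  targets: "0 0 6 0 0 0; 0 0 12 0 0 0; 0 0 17 0 0 0; 0 0 20 0 0 0; 0 0 20 0 0 0"

```text
time_s: 13.1
eef_pos: [0.5689, -0.0721, 0.1599]
eef_rot: [-0.0, 0.692, 0.722, -0.0]
wrist_force: [-0.1, 0.8, -0.5]
opening: 0.391
```

Call:
step_arm:
  targets: "0 0 1 0 0 0; 0 0 2 0 0 0; 0 0 3 0 0 0"

```text
time_s: 13.48
eef_pos: [0.5692, -0.0721, 0.1574]
eef_rot: [0.0, 0.692, 0.722, 0.0]
wrist_force: [0.7, 0.2, -0.3]
opening: 0.386
```

Call:
step_arm:
  targets: "0 0 1 0 0 0; 0 0 2 0 0 0; 0 0 2 0 0 0"

```text
time_s: 13.85
eef_pos: [0.5691, -0.0721, 0.1553]
eef_rot: [-0.0, 0.692, 0.722, -0.0]
wrist_force: [0.8, 1.0, 0.5]
opening: 0.389
```

Call:
step_arm:
  targets: "0 0 1 0 0 0; 0 0 2 0 0 0; 0 0 2 0 0 0"

```text
time_s: 14.22
eef_pos: [0.5694, -0.0721, 0.1534]
eef_rot: [0.0, 0.692, 0.722, 0.0]
wrist_force: [2.3, -1.1, -1.9]
opening: 0.394
```

Call:
step_arm:
  targets: "0 0 1 0 0 0; 0 0 2 0 0 0; 0 0 2 0 0 0"

```text
time_s: 14.6
eef_pos: [0.5694, -0.0721, 0.1514]
eef_rot: [0.0, 0.692, 0.722, 0.0]
wrist_force: [2.8, 0.7, -0.9]
opening: 0.39
```

Call:
step_arm:
  targets: "0 0 1 0 0 0; 0 0 2 0 0 0; 0 0 2 0 0 0"

```text
time_s: 14.98
eef_pos: [0.5694, -0.0721, 0.1494]
eef_rot: [0.0, 0.692, 0.722, 0.0]
wrist_force: [3.2, 0.6, 0.0]
opening: 0.39
```

Call:
step_arm:
  targets: "0 0.8 0 0 0 0; 0 0.8 0 0 0 0"

```text
time_s: 15.22
eef_pos: [0.5696, -0.072, 0.1491]
eef_rot: [-0.0, 0.692, 0.722, -0.0]
wrist_force: [2.3, -0.4, 0.2]
opening: 0.395
```

Call:
step_arm:
  targets: "0 0 1 0 0 0; 0 0 2 0 0 0; 0 0 2 0 0 0"

```text
time_s: 15.6
eef_pos: [0.5697, -0.0719, 0.147]
eef_rot: [-0.0, 0.692, 0.722, -0.0]
wrist_force: [2.2, -0.8, -0.5]
opening: 0.388
```

Call:
step_arm:
  targets: "0 0 1 0 0 0; 0 0 2 0 0 0; 0 0 2 0 0 0"

```text
time_s: 15.98
eef_pos: [0.5697, -0.072, 0.1451]
eef_rot: [-0.0, 0.692, 0.722, -0.0]
wrist_force: [1.4, 0.3, -1.3]
opening: 0.385
```

Call:
step_arm:
  targets: "0 0 1 0 0 0; 0 0 2 0 0 0; 0 0 2 0 0 0"

```text
time_s: 16.35
eef_pos: [0.5697, -0.072, 0.1431]
eef_rot: [-0.0, 0.692, 0.722, -0.0]
wrist_force: [0.8, -0.0, -2.0]
opening: 0.392
```

Call:
step_arm:
  targets: "0 0 1 0 0 0; 0 0 2 0 0 0; 0 0 2 0 0 0"

```text
time_s: 16.73
eef_pos: [0.5698, -0.072, 0.1411]
eef_rot: [-0.0, 0.692, 0.722, -0.0]
wrist_force: [0.6, 0.0, -1.0]
opening: 0.39
```

Call:
step_arm:
  targets: "0 0 1 0 0 0; 0 0 2 0 0 0; 0 0 2 0 0 0"

```text
time_s: 17.1
eef_pos: [0.5698, -0.072, 0.1392]
eef_rot: [-0.0, 0.692, 0.722, -0.0]
wrist_force: [1.3, -0.9, -0.5]
opening: 0.395
```

```bash
python3 - <<'E'
from bench import optics
from h import *
for n in ("scene",):
    c=optics.camera(n); np.savez(n+"6.npz",**c)
s=c
b=cv2.resize(s["image"][145:205,180:240,::-1],None,fx=10,fy=10,interpolation=cv2.INTER_CUBIC)
cv2.imwrite("pics/z6.png",cv2.convertScaleAbs(b,alpha=2))
E
```

```text
(no output)
```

View pics/z6.png

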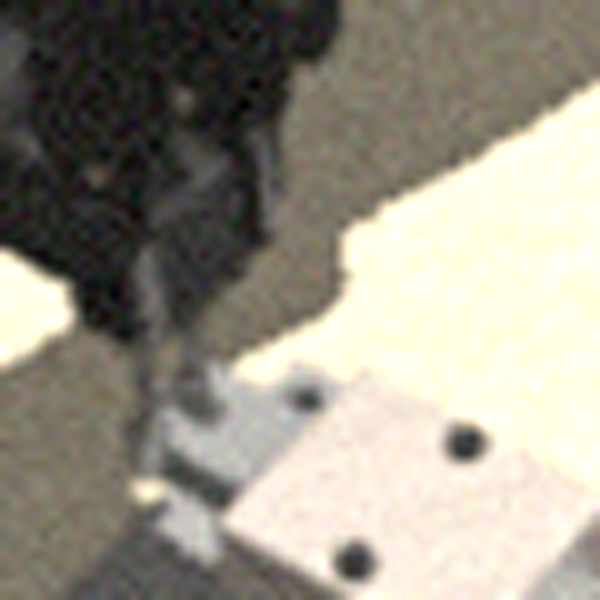

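The leg is in the hole at about px (205,395), and the bow is just outside the pin's +x edge. I'll keep pushing.

Call:
step_arm:
  targets: "0 0 1 0 0 0; 0 0 2 0 0 0; 0 0 2 0 0 0"

```text
time_s: 17.52
eef_pos: [0.5698, -0.072, 0.1372]
eef_rot: [-0.0, 0.692, 0.722, -0.0]
wrist_force: [0.9, 0.3, -0.8]
opening: 0.388
```

Call:
step_arm:
  targets: "0 0 1 0 0 0; 0 0 2 0 0 0; 0 0 2 0 0 0"

```text
time_s: 17.9
eef_pos: [0.5701, -0.0721, 0.1353]
eef_rot: [0.0, 0.692, 0.722, 0.0]
wrist_force: [0.2, -0.6, -0.7]
opening: 0.389
```

Call:
step_arm:
  targets: "0 0 1 0 0 0; 0 0 2 0 0 0; 0 0 2 0 0 0"

```text
time_s: 18.27
eef_pos: [0.57, -0.0721, 0.1333]
eef_rot: [0.0, 0.692, 0.722, 0.0]
wrist_force: [2.1, 0.3, 0.6]
opening: 0.393
```

Call:
step_arm:
  targets: "0 0 1 0 0 0; 0 0 2 0 0 0; 0 0 2 0 0 0"

```text
time_s: 18.65
eef_pos: [0.5701, -0.0721, 0.1313]
eef_rot: [0.0, 0.692, 0.722, 0.0]
wrist_force: [2.0, -0.8, 0.2]
opening: 0.387
```

Call:
step_arm:
  targets: "0 0 1 0 0 0; 0 0 2 0 0 0; 0 0 2 0 0 0"

```text
time_s: 19.02
eef_pos: [0.5702, -0.0721, 0.1294]
eef_rot: [0.0, 0.692, 0.722, 0.0]
wrist_force: [2.8, 0.2, 1.1]
opening: 0.386
```

Call:
step_arm:
  targets: "0 0 1 0 0 0; 0 0 2 0 0 0; 0 0 2 0 0 0"

```text
time_s: 19.4
eef_pos: [0.5702, -0.0721, 0.1274]
eef_rot: [0.0, 0.692, 0.722, 0.0]
wrist_force: [4.0, -0.4, 1.5]
opening: 0.387
```

Call:
step_arm:
  targets: "0 0 1 0 0 0; 0 0 2 0 0 0; 0 0 3 0 0 0"

```text
time_s: 19.77
eef_pos: [0.5713, -0.0723, 0.1257]
eef_rot: [0.001, 0.692, 0.722, 0.001]
wrist_force: [4.5, 0.3, 10.1]
opening: 0.39
```

Call:
step_arm:
  targets: "0 0 1 0 0 0; 0 0 2 0 0 0; 0 0 3 0 0 0"

```text
time_s: 20.15
eef_pos: [0.5705, -0.072, 0.121]
eef_rot: [0.0, 0.692, 0.722, 0.001]
wrist_force: [5.6, -0.4, -0.9]
opening: 0.392
```

Call:
step_arm:
  targets: "0 0 1 0 0 0; 0 0 2 0 0 0; 0 0 3 0 0 0"

```text
time_s: 20.52
eef_pos: [0.5704, -0.072, 0.1179]
eef_rot: [0.0, 0.692, 0.722, 0.001]
wrist_force: [7.1, 0.1, -0.8]
opening: 0.39
```

Call:
step_arm:
  targets: "0 0.8 1 0 0 0; 0 0.8 2 0 0 0; 0 0.8 2 0 0 0"

```text
time_s: 20.9
eef_pos: [0.5708, -0.0718, 0.1155]
eef_rot: [-0.0, 0.692, 0.722, 0.0]
wrist_force: [7.4, 0.3, -1.5]
opening: 0.388
```

Call:
step_arm:
  targets: "0 0 1 0 0 0; 0 0 2 0 0 0; 0 0 3 0 0 0"

```text
time_s: 21.28
eef_pos: [0.5713, -0.072, 0.1132]
eef_rot: [0.0, 0.692, 0.722, 0.0]
wrist_force: [5.5, 0.9, 1.0]
opening: 0.391
```

Call:
step_arm:
  targets: "0 0 1 0 0 0; 0 0 2 0 0 0; 0 0 3 0 0 0"

```text
time_s: 21.65
eef_pos: [0.5712, -0.072, 0.11]
eef_rot: [0.0, 0.692, 0.722, 0.0]
wrist_force: [6.4, 0.1, 1.0]
opening: 0.389
```

Call:
step_arm:
  targets: "0 0.5 1 0 0 0; 0 0.5 2 0 0 0; 0 0.5 3 0 0 0"

```text
time_s: 22.02
eef_pos: [0.5709, -0.0718, 0.1065]
eef_rot: [-0.0, 0.692, 0.722, -0.0]
wrist_force: [4.3, -0.2, -1.4]
opening: 0.391
```

Call:
step_arm:
  targets: "0 0 1 0 0 0; 0 0 2 0 0 0; 0 0 3 0 0 0"

```text
time_s: 22.4
eef_pos: [0.5706, -0.0718, 0.1038]
eef_rot: [-0.001, 0.692, 0.722, -0.0]
wrist_force: [2.2, 0.0, -1.0]
opening: 0.393
```

Call:
step_arm:
  targets: "0 0 1 0 0 0; 0 0 2 0 0 0; 0 0 2 0 0 0"

```text
time_s: 22.78
eef_pos: [0.5705, -0.0719, 0.1019]
eef_rot: [-0.001, 0.692, 0.722, -0.0]
wrist_force: [-0.1, -0.8, -1.3]
opening: 0.385
```

Lateral force has dropped to zero, so the bow has snapped over. I'll seat it gently now.

Call:
step_arm:
  targets: "0 0 1 0 0 0; 0 0 2 0 0 0; 0 0 2 0 0 0"

```text
time_s: 23.15
eef_pos: [0.571, -0.072, 0.1001]
eef_rot: [-0.0, 0.692, 0.722, -0.0]
wrist_force: [0.3, 0.5, -0.2]
opening: 0.389
```

Call:
step_arm:
  targets: "0 0 1 0 0 0; 0 0 1 0 0 0"

```text
time_s: 23.4
eef_pos: [0.5713, -0.072, 0.0995]
eef_rot: [0.0, 0.692, 0.722, 0.0]
wrist_force: [-0.3, -0.6, 1.2]
opening: 0.39
```

Call:
step_arm:
  targets: "0 0 1 0 0 0; 0 0 1 0 0 0"

```text
time_s: 23.65
eef_pos: [0.5713, -0.072, 0.0994]
eef_rot: [0.0, 0.692, 0.722, -0.0]
wrist_force: [-3.4, 0.5, 8.3]
opening: 0.388
```

Call:
step_arm:
  targets: "0 0 1 0 0 0; 0 0 1 0 0 0"

```text
time_s: 23.9
eef_pos: [0.5714, -0.0721, 0.0993]
eef_rot: [0.0, 0.692, 0.722, -0.0]
wrist_force: [-7.1, 1.0, 14.0]
opening: 0.388
```

Firm stop at TCP z 0.0993, against an expected 0.0995, with 14 N. It is seated, so I'll relax, open and withdraw straight up.

Call:
step_arm:
  targets: "0 -0.3 -2 0 0 0; 0 -0.3 -2 0 0 0"

```text
time_s: 24.15
eef_pos: [0.571, -0.072, 0.0994]
eef_rot: [0.0, 0.692, 0.722, 0.0]
wrist_force: [-2.2, 1.0, 3.6]
opening: 0.384
```

Call:
step_arm:
  targets: "0 0 0 0 0 0; 0 0 0 0 0 0; 0 0 0 0 0 0; 0 0 0 0 0 0; 0 0 0 0 0 0"
  grip: 100

```text
time_s: 24.78
eef_pos: [0.5708, -0.072, 0.0992]
eef_rot: [-0.0, 0.692, 0.722, -0.0]
wrist_force: [-0.2, 0.2, -0.5]
opening: 0.997
```

Call:
step_arm:
  targets: "0 0 -15 0 0 0; 0 0 -35 0 0 0; 0 0 -60 0 0 0; 0 0 -90 0 0 0; 0 0 -120 0 0 0; -40 -40 -130 0 0 0; -90 -80 -130 0 0 0; -140 -110 -130 0 0 0"

```text
time_s: 25.78
eef_pos: [0.4659, -0.2176, 0.231]
eef_rot: [0.001, 0.692, 0.722, 0.0]
wrist_force: [0.3, -0.9, -0.6]
opening: 1.0
```

Call:
step_arm:
  targets: "-50 -30 0 0 0 0; -100 -60 0 0 0 0; -150 -80 0 0 0 0; -150 -80 0 0 0 0"

```text
time_s: 26.28
eef_pos: [0.3918, -0.3732, 0.2305]
eef_rot: [0.001, 0.694, 0.72, -0.001]
wrist_force: [0.5, 0.7, -0.4]
opening: 1.003
```

```bash
python3 - <<'E'
from bench import optics
from h import *
for n in ("top","scene"):
    c=optics.camera(n); np.savez(n+"7.npz",**c)
s=load("scene7"); t=load("top7")
b=cv2.resize(s["image"][150:215,180:250,::-1],None,fx=9,fy=9,interpolation=cv2.INTER_CUBIC)
cv2.imwrite("pics/z7.png",cv2.convertScaleAbs(b,alpha=1.7))
b=cv2.resize(t["image"][135:195,240:300,::-1],None,fx=9,fy=9,interpolation=cv2.INTER_CUBIC)
cv2.imwrite("pics/t7.png",cv2.convertScaleAbs(b,alpha=1.7))
cv2.imwrite("pics/s7.png",s["image"][:,:,::-1])
for P in [(.5695,-.0715,.135),(.5695,-.0715,.095)]:
    print((proj(s,P)[0]-[180,150]+.45)*9,(proj(t,P)[0]-[240,135]+.45)*9)
E
```

```text
[168.01832693 224.83411323] [344.81207668 260.45894889]
[181.60988473 322.89042133] [337.74424298 285.87110233]
```

View pics/z7.png

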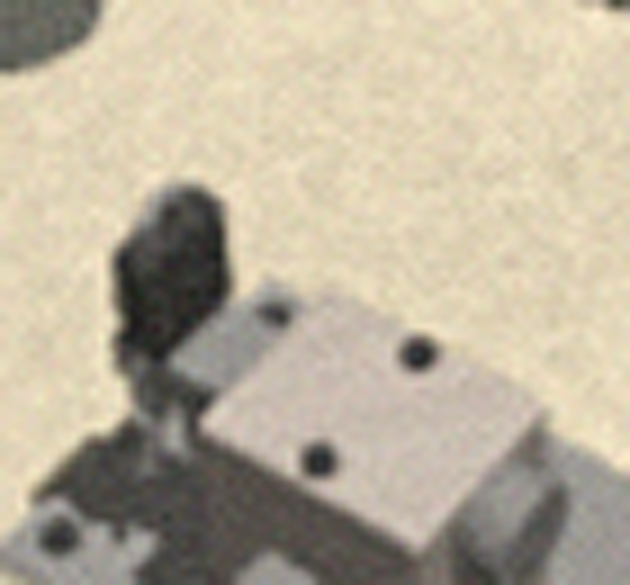

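View pics/t7.png

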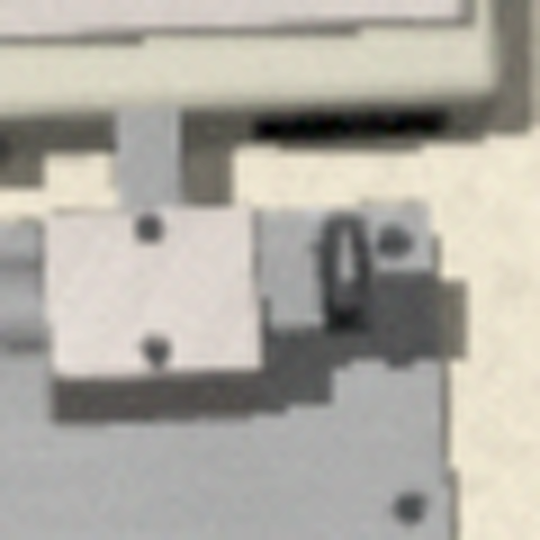

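View pics/s7.png

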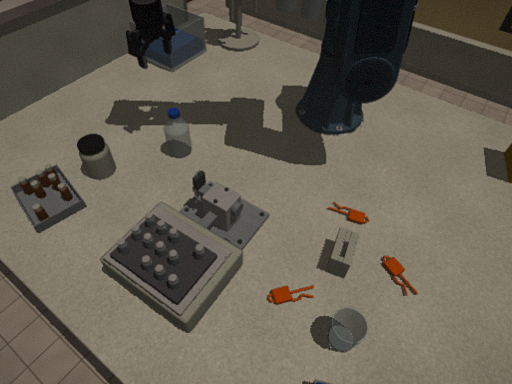

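The cotter stands upright on the pin (crop px 170,270), its leg and bow show below the pin (160,420), and the bystanders have not moved. I'll hand in.

```bash
python3 -c "
from bench import ticket
print(ticket.hand_in())"
```

```text
the job is handed in; nothing more can be done
None
```

I pushed the pin home, inserted the spring cotter through its cross hole until it seated, let go of it, and handed the job in at about 26 s of the 67 s allowed. The hand-in reports no verdict.

- **Pin:** It slid about 25 mm under the shut fingers at 4–5 N after contact. It then stopped dead at TCP y 0.0585 while the force rose to 15.6 N, which I took as the hard stop.
- **Hole:** With the pin home the hole showed in both views, at (0.5695, -0.0712), with the two views within 0.3 mm of each other. That matched my estimate from the bearing block to about 1.5 mm.
- **Insertion:** The leg went straight in with no upward force. I nudged the arm a couple of millimetres to +x in all where the side force built up. There was a 10 N vertical push where the bow met the pin. The side force peaked at 7 N and then dropped to zero, which I took as the bow snapping over.
- **Seating:** The cotter came to a firm stop at TCP z 0.0993 under 14 N. The expected height was 0.0995.
- **Last pictures:** The cotter stands upright on the pin next to the block, with leg and bow visible below it. The stand is empty, and the bottle, beaker and jar look unmoved.

**Not measured:** I had no direct reading of the bow's opening. The snap is inferred from the force trace and the seating height.

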